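# Load a U-bend specimen on the indexing stand and hold it at the third stop

### The arm

A 6-joint arm with a two-finger parallel gripper is mounted at the origin on a cart in front of the work surface, level with it; the furniture and walls round the work are solid. World frame = base frame: x ahead of the robot, y to its left, z up, the work surface at z = 0. Lengths are in mm, angles in rad, forces in N, time in s.
With the tool pointing down it reaches from about 150 to 775 mm from the base axis. Payload 6.1 kg.
Tool frame: the origin (TCP) lies between the finger pads; the fingertips stand 14 mm ahead of it and the grasp point (between the pads) lies 5 mm behind it; z points along the fingers, x is the direction in which the jaws open and shut, and the axes are right-handed (so a half turn about z gives the same grasp; the last joint's range is limited). The gripper opens to 85 mm and grips with 20 to 120 N. Pads are 22 mm wide; open, the fingers measure 114 mm over their backs; the gripper's body (76 mm by 85 mm) begins 54 mm behind the grasp point. The pads swing forward as they close: fully open they stand 13 mm farther back than shut.
Start: joints at [-1.303, 0.126, -0.04, 1.405, 0, 1.571], TCP at [138.914, -506.272, 245.295] pointing down, gripper open.
Joint ranges: [-2.72, 2.72], [-0.95, 1.95], [-1.27, 1.35], [-1.78, 2.02], [-1.46, 1.47], [-3.14, 3.14]. Speed limits (rad/s): [2.39, 2.39, 3.01, 3.14, 3.14, 3.14].

### API

Orientations are given as a rotation vector (axis times angle).
In Python, from bench import telemetry, vision, ticket gives the robot as it stands.
- The arm moves only by the shell command python3 -m handwheel 'ROWS' [FORCE]. ROWS is JSON, a list that holds one entry, the list of rows, each a list of 7 numbers: the shift along the tool's x, y, z scaled (see below), then the turn, a rotation vector about the tool's x, y, z scaled (see below), then the closure in counts, from 0 (fully open) to 255 (shut). In form: [[[tx, ty, tz, wx, wy, wz, claw], ...]]. A call has 1 to 20 rows; each row shifts and turns the commanded pose from where the row before left it, along the tool's axes as they then stand; what a row does not reach is not made up. The controller multiplies each number of a shift by 100 cm and each number of a turn by 180 degrees. A row lasts 1/10 s, in which the tool goes at most 50 mm and 8.59 degrees, less where a joint would pass 70% of its speed; a pose out of reach is approached as far as the arm can. A call with a number of a shift or a turn outside -1 to 1 is refused whole. A call with a gripper value outside its range is refused whole. The fingers move at their own pace and stop on an object; FORCE is the grip in N (left out, the last holds). Time passes only in rows, so rows that do not move let the fingers close. It gives the time, the measured TCP pose, the force and the opening at its end, in the units of the state.
- telemetry.get_state(): the state, without advancing time (a new reading comes with each control period).
- vision.capture(name): name is "scene" or "top"; returns (picture, depth): 480x640x3 uint8, red, green, blue; 480x640 float32, mm along the optical axis (not along the pixel's ray), 0 where there is no reading.
- vision.get_calibration(name): a dict with "fovy" (degrees; the focal length in pixels is half the picture's height over the tangent of half this angle, whatever the lens; pixels are square), "cx", "cy" (the principal point, pixels), "k1" (the pictures are not rectified: a ray, as slopes to the right and down, at radius r is drawn at 1 + k1 r^2 times it, then the intrinsics apply), "world_from_camera" (4x4, takes a point from camera to world coordinates). Camera axes: x right, y down, z forward; pixel columns grow to the right and rows downward; lengths in mm; the calibration is good to about 2 mm. A picture is of the moment at which its call begins. get_calibration takes no time and is no camera call.
- ticket.close_job(): hands the job in, once; it reports no verdict.
Trained networks look in the newest picture that a camera, given by its name, has taken for a name from the list of things; names that differ only in an ending like _2 or _b are one class to them, and where a whole thing is asked for, a point or a joint stands for the part that bears it (a point fixed in the world has none). Each returns a list of dicts, best first, with "conf" (0 to 1); they miss things now and then, are a little off and sometimes report something else, mostly with a low value. They report only what shows in the picture. A call takes as long as a camera call. They do not tell look-alikes from the thing itself.
- vision.trace(name, camera): "pixels" (480x640 bool, what is visible of it).
- vision.spot_point(name, camera): "xyz" ([x, y, z] in mm, in the coordinates of the camera as it stood for that picture, good to about 4 mm: a listed point, or the origin of a listed thing).
The state is a dict: "time": time; "qpos": joint angles; "qvel": joint speeds; "joint_torque": joint torques, N m; "tool_pos": TCP position; "tool_rot": TCP orientation; "contact_force": force on the tool from outside, world axes, zero at the start; "wrist_torque": the same for the moment, N m; "gripper_width": finger opening in mm.
Only numpy, scipy, OpenCV 4.12 (cv2) and the standard library are available. Lean on these libraries where they do the work, as an engineer would, in place of code of your own. Each camera call takes 0.05 s, during which the arm holds its last target.

### The job

Hang the steel U-bend specimen over the carrier bar of the indexing stand, between the bar's two collars, and let go of it. Then grip the stand's black knob and turn it clockwise (seen from above) three clicks from its home stop, without going on towards the fourth, and finish still gripping the knob there, with the specimen hanging still on the bar; leave the loose V-block and the loose round test block where they are.

Things in the scene. Friction and masses are not known exactly. Their poses are not given: they have to be found in the camera images.
- u_bend_centre (a point): Centre of the loose steel U-bend (about 90 g): a 30x3 mm strip bent square to an upside-down U with a flat top, standing on its two ends. 48 mm tall, 36 mm over its parallel legs, 30 mm between, 45 mm from feet to the underside of the top. Site 24 mm above the feet. z up; x along the 30 mm width (a bar passes through the U along x); y from leg to leg. Rigid: grip it across the legs.
- bar_mid (a point): In the stand's carrier bar, midway between its collars: horizontal flat steel bar, 20 mm wide, 8 mm thick, centre 95 mm above the bench, radial from the column. Collars (26 wide, 18 high, 6 thick) 33 mm to either side. 115 mm from the rotor's vertical axis. z up, x along the bar from its free end (37 mm out) to the column. The hung U-bend's centre lies 17 mm below. Turns with the rotor.
- knob_grip (a point): Grip point of the black knob, on the rotor's vertical axis, 137 mm above the bench: upright fin 14 mm thick, 52 mm long, from 117 to 151 mm above the bench, on a round flange of diameter 42 (108 to 118 mm high) and a column of diameter 34. z up, x along the fin, parallel to the carrier bar, y across its thickness. The judge calls the fin index_rotor_c0.
- index_rotor (a joint): Angle of the rotor (knob, column, carrier bar) in rad, growing clockwise seen from above. 0 is the home stop, where it starts (within a few hundredths); dead stop at -0.09. A spring roller drops between pins every 0.349 rad (20 degrees): stops at 0.349, 0.698, 1.047 (third) and on past it. Up to about 0.25 N m to turn between stops; near a stop it pulls itself in.
- anvil_vee: Bystander: loose steel V-block, 40x40x30 mm, on the bench near the robot; origin at the centre of its underside.
- block_round_3: Bystander: loose round steel test block, 50 mm in diameter, 15 mm high, on the bench to the right; origin at the centre of its underside.
- index_base: The stand's fixed foot: grey disc, diameter 132, 20 mm high; origin at its underside, below the knob. A roller guide 44 mm high reaches 98 mm out along x; at home the bar points along -x. White marks: stops, bold one home. Mind the tall tester to the right: its dial head fills x > 0.44, y -0.20 to 0.02 m, 0.55 to 0.80 m above the bench; draw the arm in before swinging past in front of it.
Things that resemble listed ones, but are neither listed nor needed, are in the scene too. What is shaped like the part that bears u_bend_centre but brown or yellow is not meant.

How it is judged:
By the outcome, as a careful person would: the job done as asked, in the order asked, and still so for the second after the job is handed in, while the arm keeps its last pose, push and grip.
It also fails if it takes over 72 s, if anything falls off the work surface, if the arm or the gripper's body presses on something with over 40 N, if the wrist force passes 120 N, or if a joint passes its speed limit or range.

## Working session

There is one attempt and no reset: what is moved stays moved. The work goes in short steps, Python scripts to look and compute and a shell command to move; the robot and the scene stay as the last step left them, time stands still between calls to the robot, and variables do not carry over. Pictures are saved under pics/ and viewed, and the job is handed in when it is done.

```bash
mkdir -p pics; ls; cat > h.py <<'E'
import numpy as np, cv2
from bench import telemetry, vision, ticket
def cal(n):
    c=vision.get_calibration(n); f=240/np.tan(np.radians(c['fovy'])/2); return c,f
def toworld(n,u,v,d):
    c,f=cal(n); x=(np.asarray(u,float)-c['cx'])/f; y=(np.asarray(v,float)-c['cy'])/f
    xd,yd=x.copy() if hasattr(x,'copy') else x,y
    r=np.hypot(x,y); rr=r
    for _ in range(20): rr=r/(1+c['k1']*rr*rr)
    s=np.where(r>0,rr/np.maximum(r,1e-9),1); d=np.asarray(d,float)
    P=np.stack([x*s*d,y*s*d,d,np.ones_like(d)],-1); return (P@np.array(c['world_from_camera']).T)[...,:3]
def cam2w(n,p):
    return (np.array(cal(n)[0]['world_from_camera'])@np.r_[p,1])[:3]
def w2pix(n,p):
    c,f=cal(n); q=np.linalg.inv(np.array(c['world_from_camera']))@np.r_[p,1]
    x,y=q[0]/q[2],q[1]/q[2]; k=1+c['k1']*(x*x+y*y); return c['cx']+f*x*k,c['cy']+f*y*k
def save(n,im): cv2.imwrite('pics/'+n,cv2.cvtColor(im,cv2.COLOR_RGB2BGR))
E
python3 - <<'E'
from h import *
for n in ['scene','top']:
    im,d=vision.capture(n); save(n+'0.png',im); np.save(n+'0.npy',d); np.save(n+'0im.npy',im)
    c,f=cal(n); print(n,f,c)
    for t in ['u_bend_centre','bar_mid','knob_grip','anvil_vee','block_round_3','index_base']:
        for r in vision.spot_point(t,n)[:6]:
            w=cam2w(n,r['xyz']); print(t,round(r['conf'],2),w.round(0),np.round(w2pix(n,w)))
print(telemetry.get_state())
E
```

```text
pics
scene 542.7061063423756 {'fovy': 47.7127412918263, 'cx': 316.99667024678956, 'cy': 238.6326193381994, 'k1': 0.00708165618526664, 'world_from_camera': array([[-6.18856600e-01, -4.53101128e-01,  6.41650899e-01,
        -3.44481400e+02],
       [-7.85178146e-01,  3.33300148e-01, -5.21925560e-01,
         6.98762563e+02],
       [ 2.26227207e-02, -8.26807341e-01, -5.62030100e-01,
         8.16885363e+02],
       [ 0.00000000e+00,  0.00000000e+00,  0.00000000e+00,
         1.00000000e+00]])}
u_bend_centre 0.82 [361. 339.  24.] [231. 347.]
u_bend_centre 0.82 [552. 310.  22.] [198. 292.]
u_bend_centre 0.75 [460. 359.  23.] [198. 324.]
bar_mid 0.64 [444. 154.  93.] [282. 266.]
knob_grip 0.98 [559. 164. 137.] [249. 228.]
anvil_vee 0.82 [334. 243.  -2.] [278. 343.]
index_base 0.8 [554. 162.   2.] [254. 275.]
top 441.79034000471427 {'fovy': 57.02552159170303, 'cx': 320.36019441853097, 'cy': 241.53086543902737, 'k1': -0.06212369320813867, 'world_from_camera': array([[-9.85221840e-03, -9.92320329e-01,  1.23301654e-01,
         3.43047012e+02],
       [-9.99950985e-01,  9.65606282e-03, -2.188
[... 581 characters left out ...]
time': 0.7, 'qpos': array([-1.30297589e+00,  1.25763466e-01, -3.95999756e-02,  1.40543169e+00,
        2.41547542e-05,  1.57076580e+00]), 'qvel': array([ 1.69116318e-03, -3.98459673e-04,  8.62383470e-04,  7.41883954e-05,
        3.82564723e-04,  7.42978368e-04]), 'joint_torque': array([-1.08036664e-03, -4.35556769e+01,  3.53024697e+01,  8.71092943e-04,
       -2.67252017e-05,  5.70439909e-06]), 'tool_pos': array([ 138.92862156, -506.24988542,  245.31371813]), 'tool_rot': array([-2.49815367e+00,  1.90491903e+00, -2.45068223e-05]), 'contact_force': array([-0.51795755,  0.54313944, -0.11963368]), 'wrist_torque': array([ 0.00190571, -0.01062441, -0.00107897]), 'gripper_width': 85.16828400222121}
```

View pics/scene0.png

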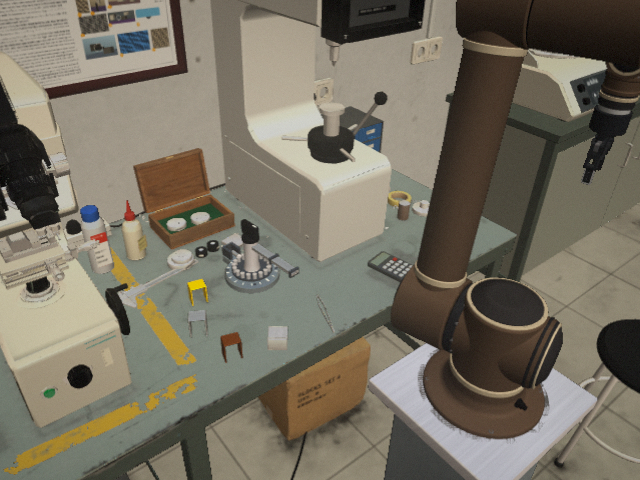

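View pics/top0.png

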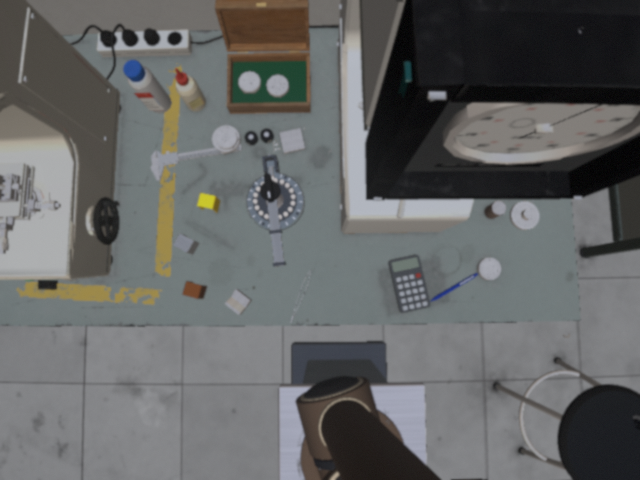

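```bash
python3 - <<'E'
from h import *
a=np.load('scene0im.npy');b=np.load('top0im.npy')
A=cv2.resize(a[220:400,140:340],(800,720),interpolation=cv2.INTER_CUBIC)
B=cv2.resize(b[160:320,150:310],(600,600),interpolation=cv2.INTER_CUBIC)
save('c1.png',cv2.resize(A,(660,594)));save('c2.png',B)
E
```

```text
(no output)
```

View pics/c1.png

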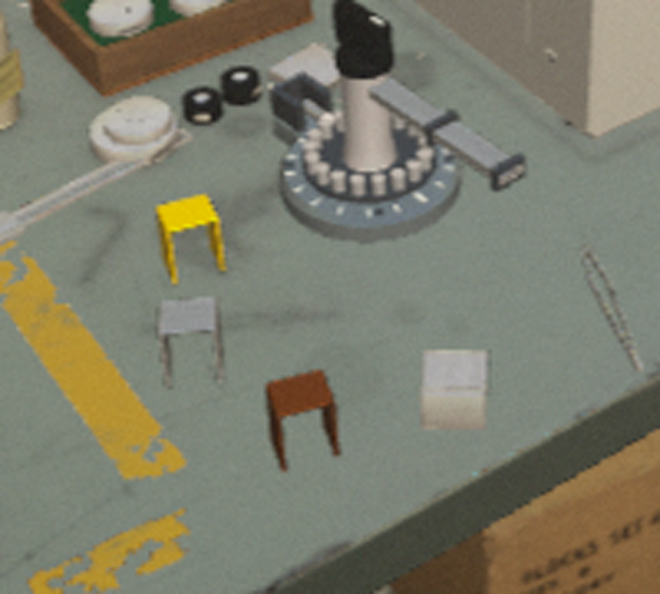

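View pics/c2.png

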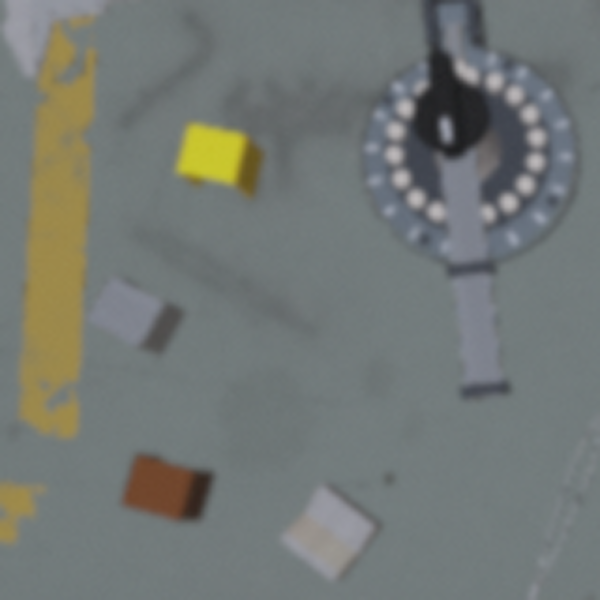

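Candidates for the U-bend in the scene picture: yellow at (198,292), bare steel grey at (198,322) and brown at (231,347). I choose the grey one, as the crop confirms. The bar's collars show near scene (277,256) and (296,272), the knob is at (249,228), and the V-block is at (278,338). Next I measure the poses.

```bash
python3 - <<'E'
from h import *
V,U=np.mgrid[0:480,0:640]
out={}
for n in ['scene','top']:
    W=toworld(n,U,V,np.load(n+'0.npy')); ok=np.load(n+'0.npy')>0
    def rect(m,t):
        p=W[m][:,:2]; 
        if len(p)<5: print(n,t,len(p));return
        r=cv2.minAreaRect(p.astype(np.float32)); print(n,t,len(p),'mean',W[m].mean(0).round(1),'rect',np.round(r[0],1),np.round(r[1],1),round(r[2],1))
    reg=ok&(abs(W[...,0]-460)<35)&(abs(W[...,1]-358)<35)
    rect(reg&(W[...,2]>42),'Utop'); rect(reg&(W[...,2]>8)&(W[...,2]<38),'Ulegs')
    if n=='scene':
        q=W[reg&(W[...,2]>8)&(W[...,2]<36)]; print(q[::4].round(0).tolist())
    reg=ok&(abs(W[...,2]-99)<5)&(W[...,0]>390)&(W[...,0]<515)&(abs(W[...,1]-158)<40)
    rect(reg,'bar'); p=W[reg]; print(np.degrees(np.arctan(np.polyfit(p[:,0],p[:,1],1)[0])), np.polyval(np.polyfit(p[:,0],p[:,1],1),[442,557]))
    reg=ok&(W[...,2]>103)&(W[...,0]>390)&(W[...,0]<525)&(abs(W[...,1]-158)<40)
    q=W[reg]; print('collars',q[::2].round(0).tolist())
    reg=ok&(W[...,2]>144)&(W[...,2]<160)&(abs(W[...,0]-557)<50)&(abs(W[...,1]-163)<40)
    rect(reg,'fin')
s=telemetry.get_state(); from scipy.spatial.transform import Rotation as R
print(R.from_rotvec(s['tool_rot']).as_matrix().round(3))
E
```

```text
scene Utop 183 mean [460.1 360.7  47.5] rect [461.6 360. ] [34.6 33.7] 61.6
scene Ulegs 53 mean [454.1 365.4  22.3] rect [459.4 361.8] [36.2 28.8] 60.4
[[463.0, 339.0, 20.0], [457.0, 343.0, 21.0], [455.0, 344.0, 21.0], [441.0, 353.0, 33.0], [469.0, 374.0, 21.0], [459.0, 380.0, 30.0], [459.0, 383.0, 28.0], [445.0, 350.0, 20.0], [441.0, 351.0, 21.0], [438.0, 353.0, 21.0], [442.0, 352.0, 14.0], [440.0, 353.0, 14.0], [461.0, 382.0, 9.0]]
scene bar 325 mean [457.7 156.9  98.7] rect [459.7 156.2] [111.6  25.5] 5.1
5.750419687682136 [155.32824784 166.90898984]
collars [[479.0, 146.0, 104.0], [474.0, 147.0, 104.0], [474.0, 155.0, 105.0], [471.0, 152.0, 106.0], [474.0, 163.0, 106.0], [474.0, 158.0, 104.0], [474.0, 166.0, 104.0], [412.0, 140.0, 105.0], [411.0, 143.0, 105.0], [410.0, 139.0, 103.0], [408.0, 154.0, 106.0], [407.0, 149.0, 105.0], [410.0, 158.0, 104.0], [405.0, 153.0, 105.0]]
scene fin 106 mean [553.7 168.5 149.3] rect [555.6 167.6] [53.5 14.7] 6.3
top Utop 238 mean [459.9 358.   47.1] rect [460.5 358.6] [37.7 29.7] 63.1
top Ulegs 50 mean [452.2 344.7  23.7] rect [463.8 348.5] [45.
[... 183 characters left out ...]
0], [476.0, 145.0, 106.0], [475.0, 165.0, 104.0], [475.0, 161.0, 103.0], [475.0, 157.0, 104.0], [474.0, 153.0, 107.0], [475.0, 149.0, 103.0], [475.0, 143.0, 103.0], [473.0, 163.0, 104.0], [472.0, 159.0, 107.0], [473.0, 149.0, 104.0], [471.0, 163.0, 104.0], [412.0, 149.0, 104.0], [412.0, 143.0, 105.0], [412.0, 139.0, 103.0], [410.0, 157.0, 103.0], [410.0, 153.0, 104.0], [410.0, 149.0, 105.0], [410.0, 145.0, 106.0], [408.0, 157.0, 105.0], [408.0, 151.0, 105.0], [408.0, 147.0, 104.0], [408.0, 141.0, 104.0], [406.0, 159.0, 104.0], [406.0, 155.0, 108.0]]
top fin 184 mean [555.5 164.7 150.1] rect [556.5 165. ] [53.  13.7] 6.2
[[ 0.265 -0.964  0.   ]
 [-0.964 -0.265  0.   ]
 [ 0.    -0.    -1.   ]]
```

```bash
cat >> h.py <<'E'
from scipy.spatial.transform import Rotation as R
def plan(p,yaw):
    s=telemetry.get_state(); M=R.from_rotvec(s['tool_rot']).as_matrix(); 
    d=M.T@(np.array(p)-s['tool_pos'])/1000
    y=np.radians(yaw); T=np.array([[np.cos(y),np.sin(y),0],[np.sin(y),-np.cos(y),0],[0,0,-1]])
    w=R.from_matrix(M.T@T).as_rotvec()/np.pi
    print('t',s['time'],'pos',s['tool_pos'].round(1),'yaw',np.degrees(np.arctan2(M[1,0],M[0,0])).round(2),'tilt',M[:,2].round(3),'q',s['qpos'].round(2),'F',s['contact_force'].round(1),'w',s['gripper_width'].round(1))
    print('total shift (tool axes, units)',d.round(4),'total turn units',w.round(4))
E
python3 -m handwheel '[[[-0.02,0,0,0,0,0,0],[-0.045,0,0,0,0,0,0],[-0.045,0,0,0,0,0,0],[-0.045,0,0,0,0,0,0],[-0.045,0,0,0,0,0,0],[-0.025,0,0,0,0,0,0],[0,-0.018,0,0,0,-0.019,0],[0,-0.037,0,0,0,-0.039,0],[0,-0.037,0,0,0,-0.039,0],[0,-0.037,0,0,0,-0.039,0],[0,-0.037,0,0,0,-0.039,0],[0,-0.037,0,0,0,-0.039,0],[0,-0.037,0,0,0,-0.039,0],[0,-0.037,0,0,0,-0.039,0],[0,-0.037,0,0,0,-0.039,0],[0,-0.037,0,0,0,-0.039,0]]]'
python3 -c "
from h import *
plan([461,359.3,160],61.5)"
```

```text
time: 2.3
tool_pos: [313.9, -52.1, 245.4]
tool_rot: [3.134, -0.213, 0.001]
contact_force: [1.1, 0.5, 0.5]
gripper_width: 85.7Traceback (most recent call last):
  File "<string>", line 3, in <module>
    plan([461,359.3,160],61.5)
    ~~~~^^^^^^^^^^^^^^^^^^^^^^
  File "h.py", line 24, in plan
    print('t',s['time'],'pos',s['tool_pos'].round(1),'yaw',np.degrees(np.arctan2(M[1,0],M[0,0])).round(2),'tilt',M[:,2].round(3),'q',s['qpos'].round(2),'F',s['contact_force'].round(1),'w',s['gripper_width'].round(1))
                                                                                                                                                                                            ^^^^^^^^^^^^^^^^^^^^^^^^
AttributeError: 'float' object has no attribute 'round'
```

```bash
sed -i "s/s\['gripper_width'\].round(1)/round(float(s['gripper_width']),1)/" h.py
python3 -m handwheel '[[[0,-0.037,0,0,0,-0.039,0],[0,-0.037,0,0,0,-0.039,0],[0,-0.037,0,0,0,-0.039,0],[0,-0.037,0,0,0,-0.039,0],[0,-0.037,0,0,0,-0.039,0],[0,-0.02,0,0,0,-0.039,0],[0,0,0,0,0,0,0],[0,0,0,0,0,0,0]]]'
python3 -c "
from h import *
plan([461,359.3,160],61.5)"
```

```text
time: 3.1
tool_pos: [285.1, 145.6, 245.4]
tool_rot: [3.004, 0.92, 0.001]
contact_force: [0.1, -0.4, -0.4]
gripper_width: 85.5
t 3.1 pos [285.1 145.6 245.4] yaw 34.05 tilt [ 0. -0. -1.] q [ 0.47 -0.26 -0.4   1.44 -0.    1.45] F [ 0.1 -0.4 -0.4] w 85.5
total shift (tool axes, units) [ 0.2654 -0.0786  0.0854] total turn units [ 1.000e-04 -0.000e+00 -1.525e-01]
```

```bash

python3 -m handwheel '[[[0.0188,-0.0056,0,0,0,0,0],[0.038,-0.0112,0.011,0,0,0,0],[0.038,-0.0112,0.011,0,0,0,0],[0.038,-0.0112,0.011,0,0,0,0],[0.038,-0.0112,0.011,0,0,0,0],[0.038,-0.0112,0.011,0,0,0,0],[0.038,-0.0112,0.011,0,0,0,0],[0.0186,-0.0058,0.0194,0,0,0,0],[0,0,0,0,0,-0.038,0],[0,0,0,0,0,-0.0385,0],[0,0,0,0,0,-0.038,0],[0,0,0,0,0,-0.038,0],[0,0,0,0,0,0,0],[0,0,0,0,0,0,0]]]'
python3 - <<'E'
from h import *
plan([461,359.3,30],61.5)
for n in ['scene','top']:
    im,d=vision.capture(n); save(n+'1.png',im)
    for r in vision.spot_point('u_bend_centre',n)[:4]:
        w=cam2w(n,r['xyz']); print(round(r['conf'],2),w.round(1),np.round(w2pix(n,w)))
    c=(205,325) if n=='scene' else (190,250)
    save('c3%s.png'%n,cv2.resize(im[c[1]-90:c[1]+60,c[0]-75:c[0]+75],(600,600),interpolation=cv2.INTER_CUBIC))
E
```

```text
time: 4.5
tool_pos: [461.9, 358.2, 159.8]
tool_rot: [2.704, 1.599, -0.0]
contact_force: [-0.6, -0.4, -0.8]
gripper_width: 85.6
t 4.5 pos [461.9 358.2 159.8] yaw 61.2 tilt [-0. -0. -1.] q [ 0.66  0.25 -0.08  1.25 -0.    1.16] F [-0.6 -0.4 -0.8] w 85.6
total shift (tool axes, units) [ 0.0006 -0.0013  0.1298] total turn units [ 0.      0.0001 -0.0017]
0.74 [461.9 362.1  24.2] [197. 323.]
0.73 [357.8 337.7  25.2] [232. 347.]
0.59 [552.9 313.5  22.1] [197. 293.]
0.37 [558.4 166.5 136.3] [249. 228.]
0.81 [359.2 339.3  27.3] [194. 290.]
0.64 [547.9 309.2  20.9] [210. 205.]
0.49 [458.7 356.8  24.6] [187. 244.]
```

View pics/c3scene.png

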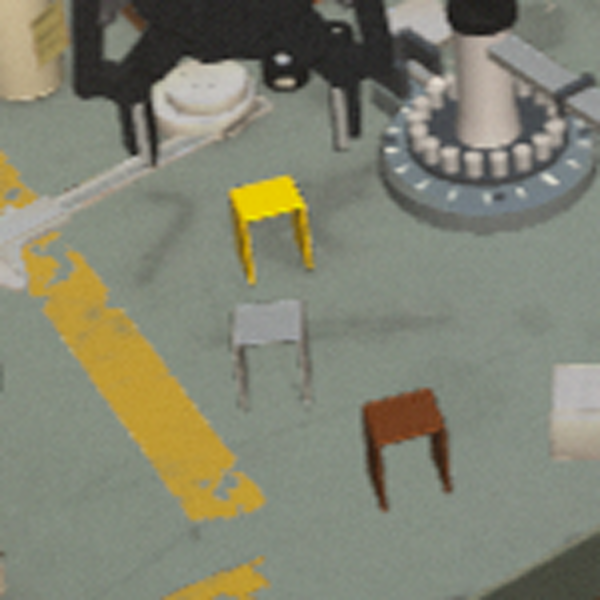

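View pics/c3top.png

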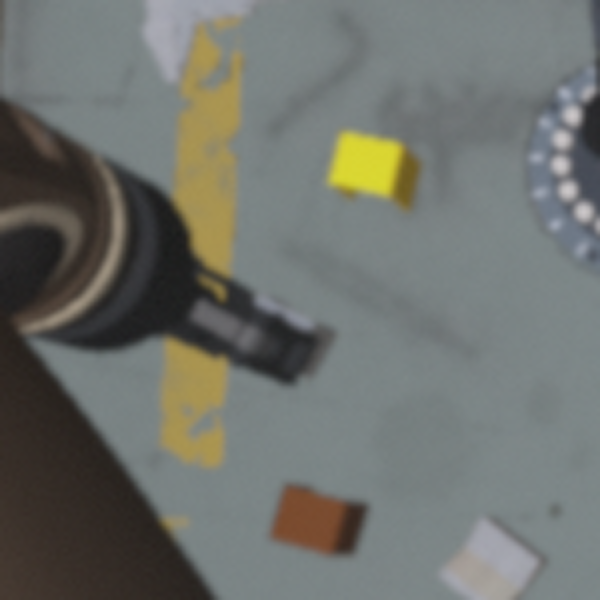

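```bash

python3 -m handwheel '[[[0.001,-0.001,0.015,0,0,-0.0017,0],[0,0,0.03,0,0,0,0],[0,0,0.03,0,0,0,0],[0,0,0.03,0,0,0,0],[0,0,0.02,0,0,0,0],[0,0,0.007,0,0,0,0],[0,0,0,0,0,0,0],[0,0,0,0,0,0,0]]]'
python3 - <<'E'
from h import *
plan([461,359.3,28],61.5)
n='scene'
im,d=vision.capture(n); save(n+'2.png',im)
save('c4.png',cv2.resize(im[240:370,130:280],(690,598),interpolation=cv2.INTER_CUBIC))
E
```

```text
time: 5.5
tool_pos: [461.2, 361.1, 29.0]
tool_rot: [-2.695, -1.613, -0.002]
contact_force: [0.2, -0.8, 0.6]
gripper_width: 85.5
t 5.5 pos [461.2 361.1  29. ] yaw 61.81 tilt [ 0.001  0.001 -1.   ] q [ 0.66  0.32 -0.28  0.97 -0.    1.16] F [ 0.2 -0.8  0.6] w 85.5
total shift (tool axes, units) [-0.0017  0.0007  0.001 ] total turn units [ 0.0002 -0.0004  0.0017]
```

View pics/c4.png

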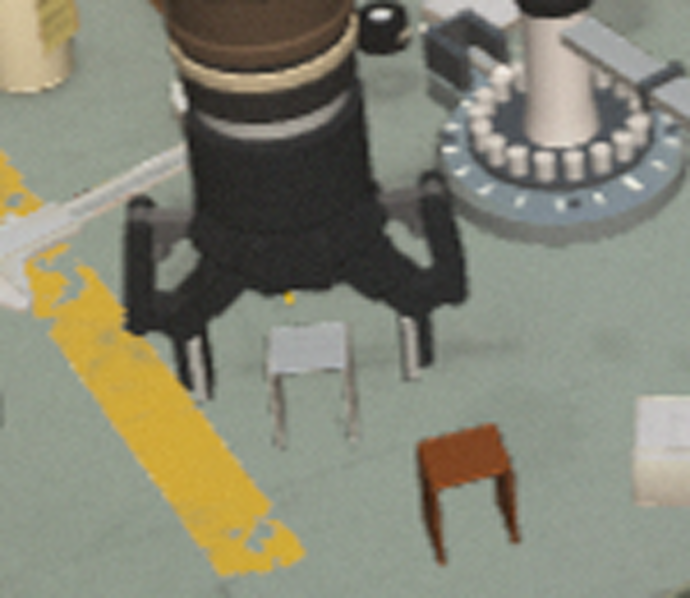

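```bash

python3 -m handwheel '[[[-0.001,0.0005,0.001,0,0,0,60],[0,0,0,0,0,0,120],[0,0,0,0,0,0,150],[0,0,0,0,0,0,180],[0,0,0,0,0,0,220],[0,0,0,0,0,0,255],[0,0,0,0,0,0,255],[0,0,0,0,0,0,255],[0,0,0,0,0,0,255],[0,0,0,0,0,0,255]]]' 40
python3 - <<'E'
from h import *
plan([461,359.3,150],61.5)
n='scene'
im,d=vision.capture(n); save(n+'3.png',im)
save('c5.png',cv2.resize(im[240:370,130:280],(690,598),interpolation=cv2.INTER_CUBIC))
E
```

```text
time: 6.55
tool_pos: [460.8, 359.6, 27.4]
tool_rot: [2.695, 1.614, 0.001]
contact_force: [-1.2, -0.1, 5.2]
gripper_width: 35.4
t 6.55 pos [460.8 359.6  27.4] yaw 61.82 tilt [ 0.001  0.    -1.   ] q [ 0.66  0.32 -0.28  0.97 -0.    1.15] F [-1.2 -0.1  5.2] w 35.4
total shift (tool axes, units) [-1.000e-04  4.000e-04 -1.226e-01] total turn units [ 0.0001 -0.0002  0.0018]
```

View pics/c5.png

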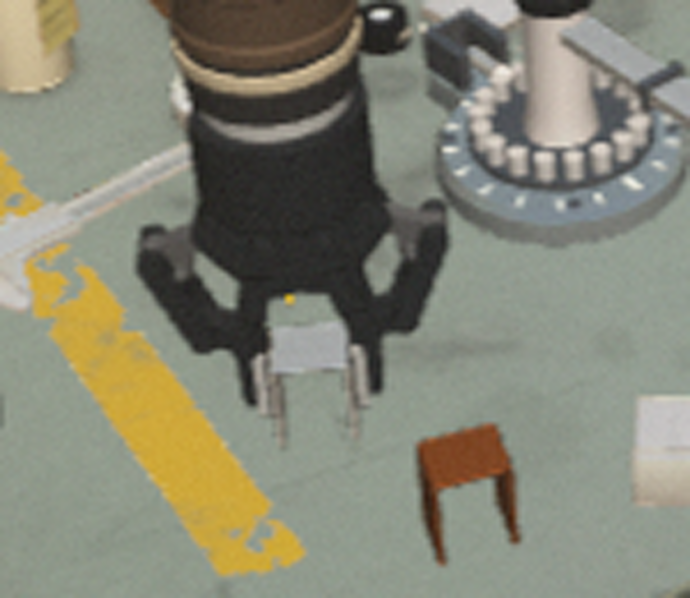

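```bash

python3 -m handwheel '[[[0,0,-0.015,0,0,0,255],[0,0,-0.03,0,0,0,255],[0,0,-0.035,0,0,0,255],[0,0,-0.035,0,0,0,255],[0,0,-0.015,0,0,0,255],[0,0,0,0,0,0,255],[0,0,0,0,0,0,255]]]' 40
python3 - <<'E'
from h import *
plan([442,153.5,157],95.9)
E
```

```text
time: 7.3
tool_pos: [460.4, 359.3, 155.9]
tool_rot: [2.695, 1.614, -0.001]
contact_force: [1.0, 0.6, -1.4]
gripper_width: 35.6
t 7.3 pos [460.4 359.3 155.9] yaw 61.82 tilt [-0.001 -0.    -1.   ] q [ 0.66  0.25 -0.08  1.24  0.    1.15] F [ 1.   0.6 -1.4] w 35.6
total shift (tool axes, units) [-0.1901  0.081  -0.001 ] total turn units [-0.0002  0.0002 -0.1893]
```

```bash

python3 -m handwheel '[[[-0.01,0.004,0,0,0,0,255],[-0.025,0.0107,0,0,0,0,255],[-0.03,0.0128,0,0,0,0,255],[-0.03,0.0128,0,0,0,0,255],[-0.03,0.0128,0,0,0,0,255],[-0.03,0.0128,0,0,0,0,255],[-0.023,0.0098,0,0,0,0,255],[-0.012,0.0052,0,0,0,0,255],[0,0,0,0,0,-0.02,255],[0,0,0,0,0,-0.035,255],[0,0,0,0,0,-0.04,255],[0,0,0,0,0,-0.04,255],[0,0,0,0,0,-0.0343,255],[0,0,0,0,0,-0.02,255],[0,0,0,0,0,0,255],[0,0,0,0,0,0,255],[0,0,0,0,0,0,255]]]' 40
python3 - <<'E'
from h import *
plan([442,153.5,157],95.9)
for n in ['scene','top']:
    im,d=vision.capture(n); save(n+'4.png',im); np.save(n+'4.npy',d)
    c=(275,255) 
    save('c6%s.png'%n,cv2.resize(im[c[1]-75:c[1]+75,c[0]-75:c[0]+75],(600,600),interpolation=cv2.INTER_CUBIC))
    for r in vision.spot_point('u_bend_centre',n)[:4]:
        w=cam2w(n,r['xyz']); print(round(r['conf'],2),w.round(1),np.round(w2pix(n,w)))
    for r in vision.spot_point('bar_mid',n)[:4]:
        w=cam2w(n,r['xyz']); print(round(r['conf'],2),w.round(1),np.round(w2pix(n,w)))
E
```

```text
time: 9.0
tool_pos: [442.0, 153.8, 156.5]
tool_rot: [-2.105, -2.331, 0.001]
contact_force: [-0.8, -1.1, -0.9]
gripper_width: 35.3
t 9.0 pos [442.  153.8 156.5] yaw 95.84 tilt [-0.001 -0.    -1.   ] q [ 0.33  0.03 -0.33  1.2   0.    0.23] F [-0.8 -1.1 -0.9] w 35.3
total shift (tool axes, units) [-0.0003 -0.     -0.0005] total turn units [-0.0002  0.     -0.0004]
0.72 [441.7 153.3 155.6] [283. 243.]
0.57 [553.3 308.5  25.4] [199. 291.]
0.85 [444.5 155.1  91.8] [282. 266.]
0.58 [358.7 337.1  26.6] [195. 290.]
```

View pics/c6scene.png

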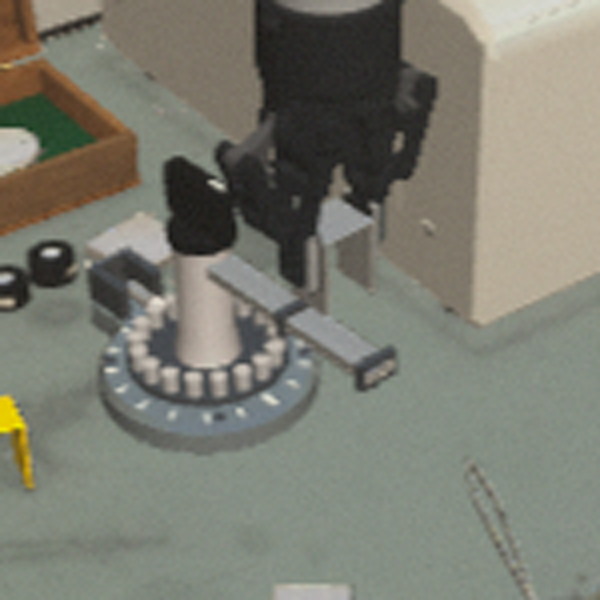

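View pics/c6top.png

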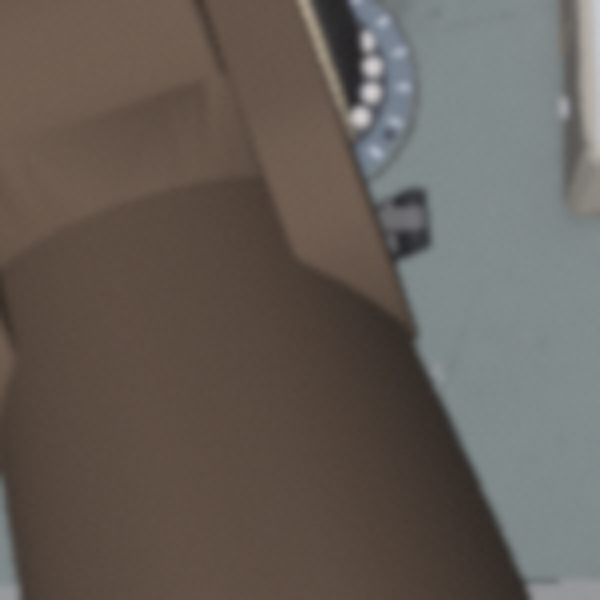

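```bash
python3 - <<'E'
from h import *
V,U=np.mgrid[0:480,0:640]
for f,n in [('scene4','scene'),('scene0','scene'),('top0','top')]:
    d=np.load(f+'.npy'); W=toworld(n,U,V,d)
    m=(d>0)&(abs(W[...,2]-99)<3)&(W[...,0]>418)&(W[...,0]<466)&(abs(W[...,1]-155)<30)
    p=W[m]; p=p-0; c=np.array([np.cos(.103),np.sin(.103)]); nrm=np.array([-c[1],c[0]])
    s=(p[:,:2]-[442,153.5])@nrm; print(f,len(p),'lateral',np.percentile(s,[0,5,50,95,100]).round(1),'zmed',np.median(p[:,2]).round(1))
    if f=='scene4':
        m=(d>0)&(W[...,2]>168)&(W[...,2]<185)&(np.hypot(W[...,0]-442,W[...,1]-153)<32)
        q=W[m]; a=(q[:,:2]-[442,153.5]); print('Utop',len(q),'lat',np.percentile(a@nrm,[0,5,50,95,100]).round(1),'long',np.percentile(a@c,[0,5,50,95,100]).round(1),np.median(q[:,2]))
        m=(d>0)&(W[...,2]>125)&(W[...,2]<165)&(np.hypot(W[...,0]-442,W[...,1]-153)<32)
        q=W[m]; a=(q[:,:2]-[442,153.5]);print(np.c_[a@nrm,a@c,q[:,2]][::6].round(0).tolist())
E
```

```text
scene4 129 lateral [-12.6  -9.9   1.   10.4  11. ] zmed 98.7
Utop 203 lat [-31.4 -22.1  -2.2  28.8  31.2] long [-15.8 -14.1  -6.2  10.5  15.8] 176.89547466158422
[[-30.0, -6.0, 165.0], [-15.0, -3.0, 162.0], [-12.0, -1.0, 160.0], [-26.0, -8.0, 157.0], [-14.0, -2.0, 157.0], [-31.0, -3.0, 150.0], [-14.0, -4.0, 156.0], [-15.0, 13.0, 144.0], [-13.0, -9.0, 155.0], [-15.0, 6.0, 145.0], [-16.0, -13.0, 154.0], [-13.0, 1.0, 146.0], [-21.0, -10.0, 147.0], [18.0, -13.0, 165.0], [-16.0, 1.0, 142.0], [29.0, -6.0, 164.0], [19.0, -13.0, 163.0], [-13.0, -2.0, 142.0], [30.0, 2.0, 157.0], [23.0, -12.0, 161.0], [-14.0, 5.0, 135.0], [-14.0, -14.0, 145.0], [24.0, -7.0, 157.0], [-14.0, 9.0, 130.0], [-15.0, -10.0, 140.0], [29.0, -6.0, 156.0], [19.0, -13.0, 155.0], [-16.0, -9.0, 136.0], [21.0, -9.0, 152.0], [-13.0, -9.0, 135.0], [23.0, -1.0, 145.0], [18.0, -15.0, 150.0], [23.0, 1.0, 142.0], [18.0, -12.0, 147.0], [18.0, 7.0, 133.0], [19.0, -13.0, 144.0], [21.0, -8.0, 140.0], [18.0, -2.0, 133.0], [20.0, -7.0, 134.0], [18.0, -12.0, 133.0]]
scene0 132 lateral [-11.2  -9.2   0.9  10.4  11.8] zmed 98.6
top0 221 lateral [-12.1 -11.1  -1.8   7.1   8.3] zmed 98.7
```

```bash

python3 -m handwheel '[[[0,0,0.01,0,0,0,255],[0,0,0.012,0,0,0,255],[0,0,0.012,0,0,0,255],[0,0,0.012,0,0,0,255],[0,0,0.012,0,0,0,255],[0,0,0.01,0,0,0,255],[0,0,0.005,0,0,0,255],[0,0,0,0,0,0,255],[0,0,0,0,0,0,255],[0,0,0,0,0,0,255]]]' 40
python3 - <<'E'
from h import *
plan([442,153.5,82],95.9)
for n in ['scene']:
    im,d=vision.capture(n); save(n+'5.png',im); np.save(n+'5.npy',d)
    c=(285,255) 
    save('c7%s.png'%n,cv2.resize(im[c[1]-60:c[1]+60,c[0]-60:c[0]+60],(600,600),interpolation=cv2.INTER_CUBIC))
E
```

```text
time: 10.3
tool_pos: [442.6, 153.9, 84.5]
tool_rot: [2.104, 2.332, 0.001]
contact_force: [0.2, -0.3, -0.5]
gripper_width: 35.5
t 10.3 pos [442.6 153.9  84.5] yaw 95.89 tilt [ 0.001  0.    -1.   ] q [ 0.33  0.07 -0.46  1.04  0.    0.23] F [ 0.2 -0.3 -0.5] w 35.5
total shift (tool axes, units) [-0.0004 -0.0006  0.0025] total turn units [ 0.0003 -0.0001 -0.    ]
```

View pics/c7scene.png

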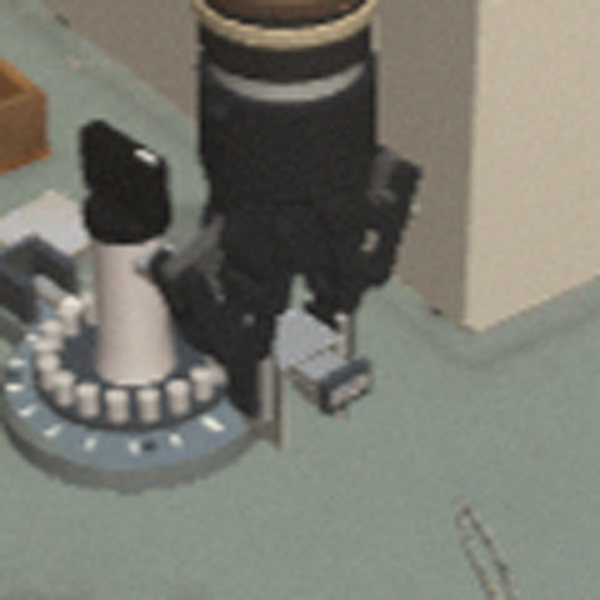

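The U straddles the bar between the collars. I ease it down and check the force.

```bash

python3 -m handwheel '[[[0,0,0.0015,0,0,0,255],[0,0,0.001,0,0,0,255],[0,0,0,0,0,0,255],[0,0,0,0,0,0,255]]]' 40
python3 -m handwheel '[[[0,0,0.0008,0,0,0,255],[0,0,0,0,0,0,255],[0,0,0,0,0,0,255]]]' 30
```

```text
time: 10.75
tool_pos: [442.2, 153.8, 81.4]
tool_rot: [2.104, 2.333, -0.0]
contact_force: [-0.1, -1.3, -0.6]
gripper_width: 35.7
time: 11.05
tool_pos: [442.2, 153.8, 81.3]
tool_rot: [2.104, 2.333, 0.001]
contact_force: [-2.7, -0.1, 6.2]
gripper_width: 35.1
```

```bash

python3 -m handwheel '[[[0,0,0,0,0,0,140],[0,0,0,0,0,0,130],[0,0,0,0,0,0,115],[0,0,0,0,0,0,100],[0,0,0,0,0,0,80],[0,0,0,0,0,0,70],[0,0,0,0,0,0,70],[0,0,0,0,0,0,70]]]'
python3 - <<'E'
from h import *
plan([442,153.5,180],95.9)
for n in ['scene']:
    im,d=vision.capture(n); save(n+'6.png',im); np.save(n+'6.npy',d)
    c=(285,255) 
    save('c8%s.png'%n,cv2.resize(im[c[1]-60:c[1]+60,c[0]-60:c[0]+60],(600,600),interpolation=cv2.INTER_CUBIC))
E
```

```text
time: 11.85
tool_pos: [442.2, 153.8, 80.6]
tool_rot: [-2.104, -2.333, -0.0]
contact_force: [0.7, 0.2, -0.5]
gripper_width: 61.5
t 11.85 pos [442.2 153.8  80.6] yaw 95.89 tilt [-0.  0. -1.] q [ 0.33  0.08 -0.46  1.03  0.    0.23] F [ 0.7  0.2 -0.5] w 61.5
total shift (tool axes, units) [-0.0003 -0.0002 -0.0994] total turn units [-0. -0. -0.]
```

View pics/c8scene.png

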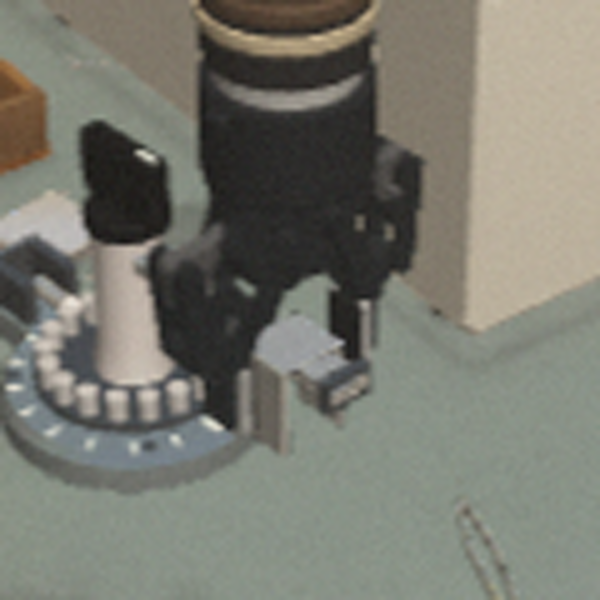

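```bash

python3 -m handwheel '[[[0,0,-0.01,0,0,0,70],[0,0,-0.02,0,0,0,70],[0,0,-0.03,0,0,0,60],[0,0,-0.03,0,0,0,60],[0,0,-0.03,0,0,0,60],[0,0,-0.015,0,0,0,60],[0,0,0,0,0,0,60],[0,0,0,0,0,0,60]]]'
python3 - <<'E'
from h import *
plan([556.5,165,210],95.9)
V,U=np.mgrid[0:480,0:640]
for n in ['scene','top']:
    im,d=vision.capture(n); save(n+'7.png',im); np.save(n+'7.npy',d)
    c=(265,250) if n=='scene' else (275,210)
    save('c9%s.png'%n,cv2.resize(im[c[1]-60:c[1]+60,c[0]-60:c[0]+60],(600,600),interpolation=cv2.INTER_CUBIC))
    for t in ['u_bend_centre','knob_grip']:
      for r in vision.spot_point(t,n)[:4]:
        w=cam2w(n,r['xyz']); print(t,n,round(r['conf'],2),w.round(1))
    W=toworld(n,U,V,d); m=(d>0)&(W[...,2]>144)&(W[...,2]<160)&(abs(W[...,0]-557)<50)&(abs(W[...,1]-163)<40)
    if m.sum()>5: print('fin',m.sum(),cv2.minAreaRect(W[m][:,:2].astype(np.float32)))
E
```

```text
time: 12.7
tool_pos: [442.2, 153.8, 215.6]
tool_rot: [2.104, 2.332, 0.001]
contact_force: [0.0, 0.2, -0.6]
gripper_width: 65.2
t 12.7 pos [442.2 153.8 215.6] yaw 95.89 tilt [ 0.001  0.    -1.   ] q [ 0.33  0.02 -0.22  1.33  0.    0.23] F [ 0.   0.2 -0.6] w 65.2
total shift (tool axes, units) [-0.0006  0.1148  0.0057] total turn units [ 0.0002 -0.     -0.    ]
u_bend_centre scene 0.69 [358.6 339.   24. ]
u_bend_centre scene 0.66 [442.9 154.9  79.9]
u_bend_centre scene 0.55 [551.4 311.3  25. ]
knob_grip scene 0.78 [556.8 166.9 134.9]
knob_grip scene 0.33 [335.  247.2  -2.5]
fin 105 ((554.363525390625, 167.54515075683594), (54.031089782714844, 16.636486053466797), 4.423573970794678)
```

View pics/c9scene.png

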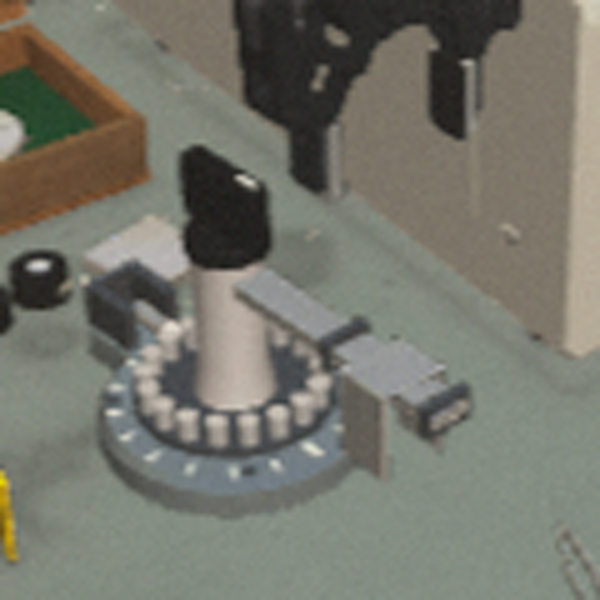

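```bash

python3 -m handwheel '[[[0,0.012,0,0,0,0,60],[0,0.025,0,0,0,0,60],[0,0.03,0,0,0,0,60],[0,0.025,0,0,0,0,60],[0,0.015,0,0,0,0,60],[0,0.008,0,0,0,0,60],[0,0,0,0,0,0,60],[0,0,0,0,0,0,60]]]'
python3 - <<'E'
from h import *
plan([556.5,166,136],95.9)
for n in ['scene']:
    im,d=vision.capture(n); save(n+'8.png',im)
    c=(255,235)
    save('c10%s.png'%n,cv2.resize(im[c[1]-60:c[1]+60,c[0]-60:c[0]+60],(600,600),interpolation=cv2.INTER_CUBIC))
E
```

```text
time: 13.8
tool_pos: [556.3, 165.5, 215.3]
tool_rot: [-2.104, -2.332, 0.001]
contact_force: [0.1, -0.4, 0.6]
gripper_width: 65.1
t 13.8 pos [556.3 165.5 215.3] yaw 95.89 tilt [-0.001 -0.    -1.   ] q [0.29 0.23 0.02 1.36 0.   0.19] F [ 0.1 -0.4  0.6] w 65.1
total shift (tool axes, units) [0.0005 0.0003 0.0793] total turn units [-0.0003  0.     -0.0001]
```

View pics/c10scene.png

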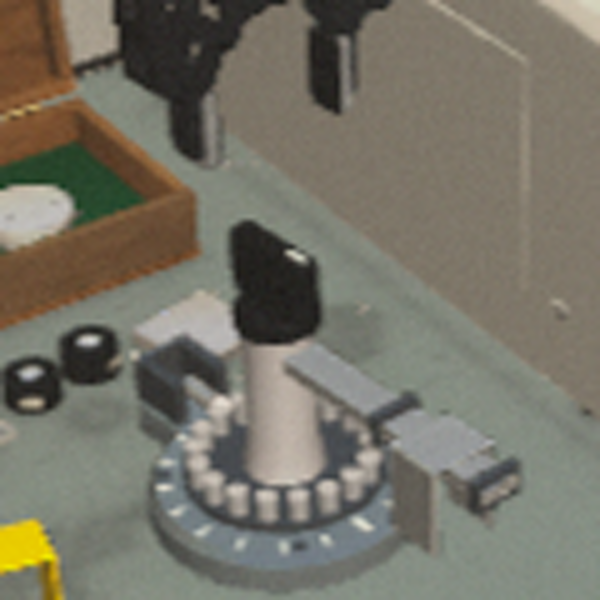

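Fingers are above the fin (fin near crop (275,280)), and the U hangs correctly. I lower onto the knob.

```bash

python3 -m handwheel '[[[0.0005,0.0003,0.012,0,0,0,60],[0,0,0.02,0,0,0,60],[0,0,0.02,0,0,0,60],[0,0,0.015,0,0,0,60],[0,0,0.008,0,0,0,60],[0,0,0.003,0,0,0,60],[0,0,0,0,0,0,60],[0,0,0,0,0,0,60]]]'
python3 - <<'E'
from h import *
plan([556.5,166,136],95.9)
for n in ['scene']:
    im,d=vision.capture(n); save(n+'9.png',im)
    c=(255,235)
    save('c11%s.png'%n,cv2.resize(im[c[1]-60:c[1]+60,c[0]-60:c[0]+60],(600,600),interpolation=cv2.INTER_CUBIC))
E
```

```text
time: 14.65
tool_pos: [557.1, 166.3, 138.4]
tool_rot: [2.104, 2.332, 0.002]
contact_force: [-0.1, -0.3, 1.1]
gripper_width: 65.6
t 14.65 pos [557.1 166.3 138.4] yaw 95.9 tilt [ 0.001  0.    -1.   ] q [ 0.29  0.25 -0.12  1.2   0.    0.19] F [-0.1 -0.3  1.1] w 65.6
total shift (tool axes, units) [-0.0002 -0.0007  0.0024] total turn units [ 0.0004 -0.0001 -0.    ]
```

View pics/c11scene.png

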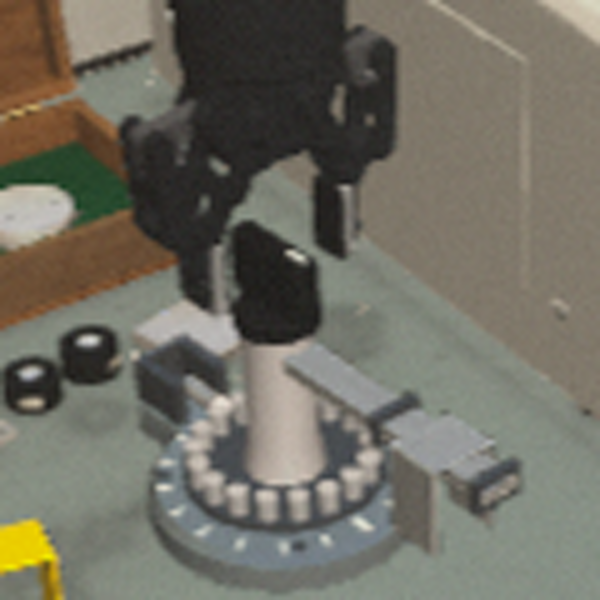

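```bash

python3 -m handwheel '[[[0,0,0,0,0,0,100],[0,0,0,0,0,0,140],[0,0,0,0,0,0,170],[0,0,0,0,0,0,190],[0,0,0,0,0,0,215],[0,0,0,0,0,0,235],[0,0,0,0,0,0,255],[0,0,0,0,0,0,255],[0,0,0,0,0,0,255],[0,0,0,0,0,0,255]]]' 30
python3 - <<'E'
from h import *
plan([556.5,166,136],95.9)
print(telemetry.get_state()['wrist_torque'])
E
```

```text
time: 15.7
tool_pos: [556.9, 165.8, 137.7]
tool_rot: [2.104, 2.332, -0.001]
contact_force: [-0.3, -4.4, 2.1]
gripper_width: 13.3
t 15.7 pos [556.9 165.8 137.7] yaw 95.88 tilt [ 0.    -0.001 -1.   ] q [ 0.29  0.25 -0.12  1.2  -0.    0.19] F [-0.3 -4.4  2.1] w 13.3
total shift (tool axes, units) [ 0.0003 -0.0003  0.0017] total turn units [ 0.      0.0002 -0.0001]
[-0.85999146  0.07665104  0.20815154]
```

```bash

python3 -m handwheel '[[[0,0,0,0,0,0,255],[0,0,0,0,0,0,255],[0,0,0,0,0,0.006,255],[0,0,0,0,0,0.011,255],[0,0,0,0,0,0.011,255],[0,0,0,0,0,0.011,255],[0,0,0,0,0,0.011,255],[0,0,0,0,0,0.011,255],[0,0,0,0,0,0.011,255],[0,0,0,0,0,0.011,255],[0,0,0,0,0,0.011,255],[0,0,0,0,0,0.011,255],[0,0,0,0,0,0.006,255],[0,0,0,0,0,0,255],[0,0,0,0,0,0,255]]]' 90
python3 - <<'E'
from h import *
plan([556.9,165.8,137.7],75.9)
print(telemetry.get_state()['wrist_torque'])
for n in ['scene']:
    im,d=vision.capture(n); save(n+'10.png',im)
    c=(255,240)
    save('c12%s.png'%n,cv2.resize(im[c[1]-60:c[1]+60,c[0]-60:c[0]+60],(600,600),interpolation=cv2.INTER_CUBIC))
E
```

```text
time: 17.2
tool_pos: [556.9, 165.7, 137.9]
tool_rot: [2.477, 1.931, -0.0]
contact_force: [-0.2, -5.5, 4.0]
gripper_width: 12.5
t 17.2 pos [556.9 165.7 137.9] yaw 75.89 tilt [ 0.    -0.001 -1.   ] q [ 0.29  0.25 -0.12  1.2  -0.    0.54] F [-0.2 -5.5  4. ] w 12.5
total shift (tool axes, units) [0.0001 0.     0.0002] total turn units [ 0.0002  0.0002 -0.    ]
[-1.07281421  0.09863096  0.17492691]
```

View pics/c12scene.png

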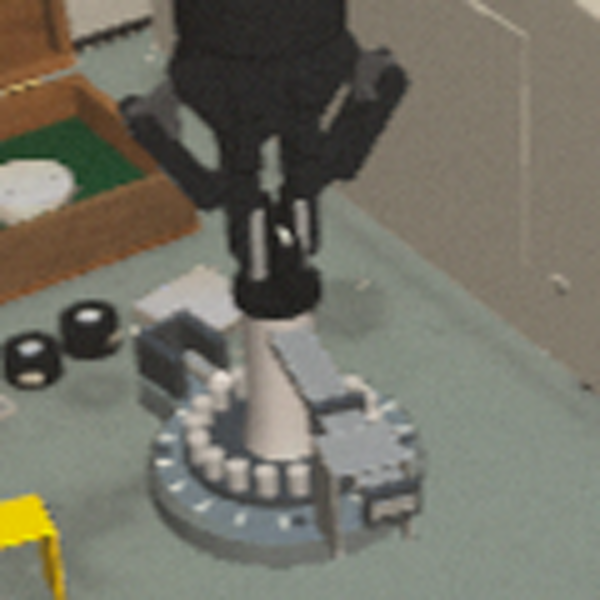

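```bash
cat > q.py <<'E'
from h import *
s=telemetry.get_state(); M=R.from_rotvec(s['tool_rot']).as_matrix()
print('yaw',np.degrees(np.arctan2(M[1,0],M[0,0])).round(2),'tau',s['wrist_torque'].round(3),'F',s['contact_force'].round(1),'w',round(s['gripper_width'],1),'t',s['time'])
E
python3 -m handwheel '[[[0,0,0,0,0,0.009,255],[0,0,0,0,0,0.009,255],[0,0,0,0,0,0,255],[0,0,0,0,0,0,255]]]' >/dev/null; python3 q.py
python3 -m handwheel '[[[0,0,0,0,0,0.009,255],[0,0,0,0,0,0.009,255],[0,0,0,0,0,0,255],[0,0,0,0,0,0,255]]]' >/dev/null; python3 q.py
python3 -m handwheel '[[[0,0,0,0,0,0.009,255],[0,0,0,0,0,0.009,255],[0,0,0,0,0,0,255],[0,0,0,0,0,0,255]]]' >/dev/null; python3 q.py
python3 -m handwheel '[[[0,0,0,0,0,0.009,255],[0,0,0,0,0,0.009,255],[0,0,0,0,0,0,255],[0,0,0,0,0,0,255]]]' >/dev/null; python3 q.py
python3 -m handwheel '[[[0,0,0,0,0,0.009,255],[0,0,0,0,0,0.009,255],[0,0,0,0,0,0,255],[0,0,0,0,0,0,255]]]' >/dev/null; python3 q.py
python3 -m handwheel '[[[0,0,0,0,0,0.009,255],[0,0,0,0,0,0.009,255],[0,0,0,0,0,0,255],[0,0,0,0,0,0,255]]]' >/dev/null; python3 q.py
```

```text
yaw 72.64 tau [-1.138  0.133  0.051] F [-0.6 -5.5  4.8] w 12.3 t 17.65
yaw 69.39 tau [-1.055  0.203  0.079] F [-0.4 -5.7  3.8] w 12.3 t 18.05
yaw 66.14 tau [-1.045  0.049  0.008] F [-0.1 -5.7  3.2] w 12.5 t 18.45
yaw 62.89 tau [-1.109  0.122 -0.052] F [-1.  -5.9  5.6] w 12.3 t 18.85
yaw 59.64 tau [-1.071  0.102 -0.202] F [-0.1 -5.7  3.3] w 12.3 t 19.25
yaw 56.41 tau [-1.098  0.221 -0.092] F [-0.5 -5.6  4.6] w 12.5 t 19.65
```

```bash

for i in 1 2 3 4; do python3 -m handwheel '[[[0,0,0,0,0,0,255]]]' >/dev/null; python3 q.py; done
python3 -m handwheel '[[[0,0,0,0,0,0.0028,255],[0,0,0,0,0,0,255]]]' >/dev/null; python3 q.py
for i in 1 2 ; do python3 -m handwheel '[[[0,0,0,0,0,0,255]]]' >/dev/null; python3 q.py; done
python3 - <<'E'
from h import *
V,U=np.mgrid[0:480,0:640]
im,d=vision.capture('scene'); save('s11.png',im); W=toworld('scene',U,V,d)
m=(d>0)&(abs(W[...,2]-102)<6)&(np.hypot(W[...,0]-557,W[...,1]-166)<160)&(np.hypot(W[...,0]-557,W[...,1]-166)>70)
p=W[m][:,:2]; r=cv2.minAreaRect(p.astype(np.float32)); print(r, p.mean(0)); 
v=p.mean(0)-[556.9,165.8]; print(np.degrees(np.arctan2(v[1],v[0])))
save('c13.png',cv2.resize(im[180:300,195:315],(600,600),interpolation=cv2.INTER_CUBIC))
E
```

```text
yaw 56.41 tau [-1.149  0.174 -0.1  ] F [-1.1 -5.7  5.1] w 12.4 t 19.75
yaw 56.41 tau [-1.179  0.194 -0.055] F [-0.  -5.4  4.9] w 12.4 t 19.85
yaw 56.41 tau [-1.123  0.212 -0.1  ] F [-0.3 -6.2  4. ] w 12.4 t 19.95
yaw 56.41 tau [-1.094  0.186 -0.1  ] F [-0.6 -5.8  4.9] w 12.3 t 20.05
yaw 55.93 tau [-1.13   0.18   0.159] F [-0.2 -6.6  4.6] w 12.5 t 20.25
yaw 55.94 tau [-1.146  0.184  0.094] F [-1.2 -6.   4.3] w 12.9 t 20.35
yaw 55.94 tau [-1.129  0.192  0.136] F [-0.9 -6.3  4.6] w 12.4 t 20.45
((497.2732238769531, 118.89006042480469), (112.15933227539062, 300.5141906738281), 32.74540710449219) [487.96329324 169.94057786]
176.56274610162234
```

View pics/c13.png

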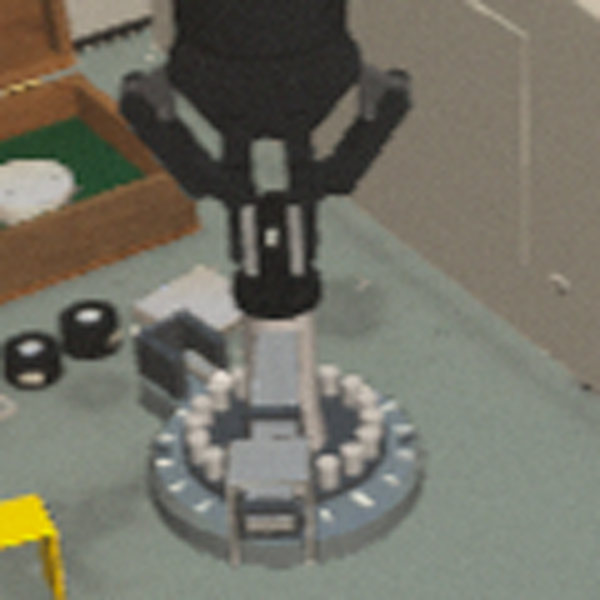

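```bash

python3 -m handwheel '[[[0,0,0,0,0,0.006,255],[0,0,0,0,0,0.011,255],[0,0,0,0,0,0.011,255],[0,0,0,0,0,0.011,255],[0,0,0,0,0,0.011,255],[0,0,0,0,0,0.011,255],[0,0,0,0,0,0.011,255],[0,0,0,0,0,0.011,255],[0,0,0,0,0,0.011,255],[0,0,0,0,0,0.009,255],[0,0,0,0,0,0.005,255],[0,0,0,0,0,0,255],[0,0,0,0,0,0,255],[0,0,0,0,0,0,255]]]' >/dev/null; python3 q.py
for i in 1 2 ; do python3 -m handwheel '[[[0,0,0,0,0,0,255]]]' >/dev/null; python3 q.py; done
python3 -m handwheel '[[[0,0,0,0,0,0.002,255],[0,0,0,0,0,0,255]]]' >/dev/null; python3 q.py
for i in 1 2 ; do python3 -m handwheel '[[[0,0,0,0,0,0,255]]]' >/dev/null; python3 q.py; done
```

```text
yaw 36.46 tau [-1.169  0.208 -0.09 ] F [-1.  -6.3  4.7] w 12.6 t 21.9
yaw 36.46 tau [-1.169  0.261 -0.112] F [-0.9 -6.7  4.6] w 12.4 t 22.0
yaw 36.46 tau [-1.152  0.24  -0.089] F [-1.  -6.2  4.6] w 12.6 t 22.1
yaw 36.12 tau [-1.185  0.206  0.037] F [-0.8 -6.6  4.3] w 12.4 t 22.3
yaw 36.13 tau [-1.189  0.271  0.072] F [-0.6 -7.4  5.1] w 12.2 t 22.4
yaw 36.13 tau [-1.163  0.235  0.016] F [-1.  -5.6  5.2] w 12.3 t 22.5
```

```bash

python3 - <<'E'
from h import *
ims=[]
for n in ['scene','top']:
    im,d=vision.capture(n); save(n+'12.png',im)
    c=(255,240) if n=='scene' else (265,215)
    ims.append(cv2.resize(im[c[1]-60:c[1]+60,c[0]-60:c[0]+60],(400,400),interpolation=cv2.INTER_CUBIC))
    for t in ['u_bend_centre','bar_mid','knob_grip','anvil_vee','block_round_3']:
      for r in vision.spot_point(t,n)[:4]:
        w=cam2w(n,r['xyz']); print(t,n,round(r['conf'],2),w.round(1))
save('c14.png',np.hstack(ims))
a=np.radians(180+96.2-90-60); print('expected bar_mid',556.9+115*np.cos(a),165.8+115*np.sin(a))
E
```

```text
u_bend_centre scene 0.65 [488.8 259.   79. ]
u_bend_centre scene 0.63 [552.7 312.   24.2]
u_bend_centre scene 0.56 [360.1 339.3  22.7]
bar_mid scene 0.65 [488.3 260.4  93.7]
bar_mid scene 0.61 [556.3 165.4   2.8]
knob_grip scene 0.97 [556.1 165.7 135.6]
anvil_vee scene 0.79 [335.1 244.9  -3.5]
anvil_vee scene 0.52 [492.  259.6  93.7]
block_round_3 scene 0.52 [ 401.5 -311.5   -0.5]
u_bend_centre top 0.56 [358.7 338.2  24.2]
block_round_3 top 0.95 [ 401.6 -310.    -1. ]
expected bar_mid 488.9803482237086 258.60043589653725
```

View pics/c14.png

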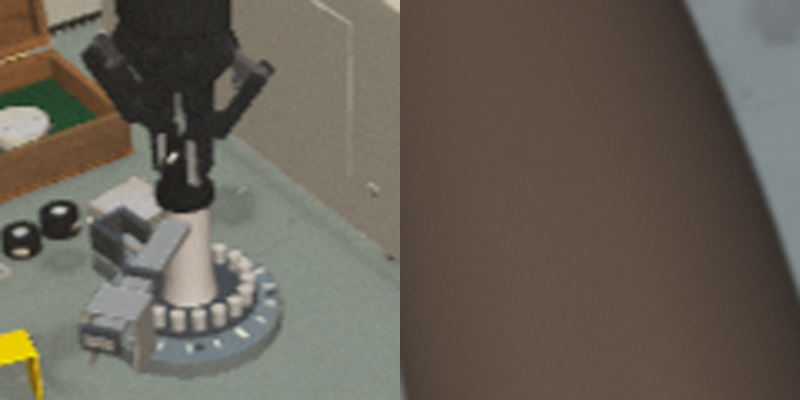

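View pics/scene12.png

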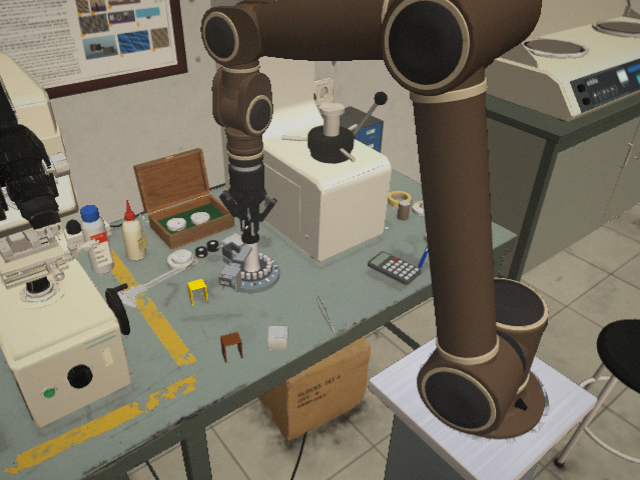

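The U hangs on the bar, seen at about scene (238,275). The bar matches the third-stop position, and the V-block and round block have not moved. Handing in.

```bash
python3 -c "
from bench import ticket
print(ticket.close_job())"
```

```text
the job is handed in; nothing more can be done
None
```

I hung the steel U-bend over the carrier bar between the collars and let go of it. I then gripped the knob at 90 N, turned it clockwise to the third stop, and handed in at about 23 s still holding it.

**Last checks**
- **Stop:** the gripper had turned 59.8° from where it first gripped the fin. The wrist torque changes sign there, as it did at the second stop, so the knob is seated in the third stop.
- **Specimen:** the scene camera put the U-bend at (489, 259, 79) mm. The expected position is (489, 259, 78).
- **Bystanders:** both stood where they started, within the measuring error: V-block (335, 245), round block (401, -310).

**Failed or disagreeing checks**
- **Top camera:** the arm blocked its view of the stand in the last picture, so the specimen and bar were confirmed by the scene camera only.
- **Networks:** in the final scene picture they also gave a few lower-confidence false reports, such as a second V-block at the bar. I ignored these because they did not match the picture.
- **Camera offset:** early on the two cameras disagreed by 2 to 4 mm in y, so I used values in between.

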